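Hold the brush box lid at 45 degrees for fitting a stay

TASK

Take the stray ceramic pot lid off the wooden brush box and set it down gently on the bare table, knob up. Then lift the box's lid by its brass pull to 45 degrees, half way from shut to upright, and finish while still holding it there (it falls shut if let go), so that I can mark where the new lid stay goes. Leave the open pot, the beaker and the mixing tile where they stand.

Things in the scene. Friction and masses are not known exactly. Their poses are not given: they have to be found in the camera images.
- brush_box: Shut wooden box, fixed to the table, 124 (x) x 286 (y) x 66 mm high including its 20 mm high lid. Origin on the table 72 mm behind the front face and 53 mm before the back face, midway along the length; x points from front to back (away from the robot, turned up to 0.25 rad either way), y along the length, z up. Lid top at z = 66 mm, flat. A thin fixed brass hook, 12 mm wide, hangs in the middle of the front face and stands out 6 mm.
- brush_box_lid (a joint): Angle of the box's lid in rad: 0 shut, 0.785 is 45 degrees, at most 1.78. It starts at 0. The lid turns about its back edge, is loose and falls shut from any angle below about 90 degrees; lifting it at the pull takes about 1.3 N.
- brush_box_hinge (a point): Middle of the lid's hinge line (which runs along the box's y), 54 mm behind the box origin and 46 mm above it. Its axes are the box's and do not turn with the lid.
- lid_pull: Bow pull of round brass bar, 10 mm thick, on the front of the box's lid. Origin at the middle of the bar, which runs 78 mm along the box's y between two arms that join it to the lid at y = +-45 mm. When shut the bar's middle is 112 mm in front of (box -x) and 56 mm above the box origin; 35 mm are free between bar and lid front, 29 mm at the hook. Axes as the box's when shut; turns with the lid. The bar is round, so it can turn between fingers.
- drying_lid: Loose plain cream ceramic pot lid, 42 g, lying on top of the brush box: round flange 58 mm across that rises to 13 mm, above it a ball knob 28 mm across, top at 39 mm. Origin at the centre of its underside, z up through the knob.
- open_pot: Open grey-green pot, 67 mm across, 76 mm high, on the table near its front edge, before the left end of the box. Origin at the centre of its underside. Must not be disturbed.
- mauve_beaker: Mauve scalloped beaker, 66 mm across, 70 mm high, on the table to the right, beyond the red crate of pots. Origin at the centre of its underside. Must not be disturbed.
- mixing_tile: Flat white mixing tile with six wells, 75 x 110 x 13 mm, on the table's front edge, before the box. Origin at the centre of its underside. Must not be disturbed.
- red_crate_2: Fixed red crate with three lidded pots, 75 (x) x 220 (y) mm, up to 110 mm high, to the right of the box. Origin on the table at its centre, axes along the world's. Bare table for the pot lid: a patch about 80 mm across centred 76 mm farther (+x) and 165 mm to the right (-y) of this origin is always free.
- banding_wheel: Potter's turntable, 180 mm across and under 110 mm high, its round head turns freely; it stands behind the crate. Origin on the table under its axis. It plays no part.
Not all that is in view belongs to the job. There is more than one size of the drying_lid; the one meant has the size given above.

How it is judged:
On the way:
1. the pot lid stands on the table, knob up, let go, while the box is still shut (height (world z) of drying_lid between -0.01 and 0.01 m and angle between drying_lid's own z axis and vertical below 0.15 rad and linear speed of drying_lid below 0.02 m/s and contact force between the fingers and drying_lid below 0.05 N and contact force between drying_lid and brush_box below 0.05 N and value of joint brush_box_lid below 0.05 rad), for 0.2 s.
At the end, for the whole second after the job is handed in: The box's lid is held still at 45 degrees (+-6) by the fingers at the brass pull; the pot lid stands on the table, knob up (tilt under 0.15 rad), at rest, touching neither fingers nor box (height (world z) of drying_lid between -0.01 and 0.01 m and angle between drying_lid's own z axis and vertical below 0.15 rad and linear speed of drying_lid below 0.02 m/s and contact force between the fingers and drying_lid below 0.05 N and contact force between drying_lid and brush_box below 0.05 N and value of joint brush_box_lid between 0.68 and 0.89 rad and velocity of joint brush_box_lid between -0.05 and 0.05 rad/s and contact force between the fingers and lid_pull above 0.3 N); the arm keeps its last pose, push and grip.
It fails at once if the open pot is moved more than 2 cm (distance of open_pot from where it was at the start of the episode above 0.02 m).
It fails at once if the beaker is moved more than 2 cm (distance of mauve_beaker from where it was at the start of the episode above 0.02 m).
It fails at once if the mixing tile is moved more than 2 cm (distance of mixing_tile from where it was at the start of the episode above 0.02 m).
It fails at once if the pot lid is dropped onto the table (faster than 0.6 m/s near the table) (height (world z) of drying_lid below 0.05 m and linear speed of drying_lid above 0.6 m/s).
It also fails if it takes over 51 s, if anything falls off the work surface, if the arm or the gripper's body presses on something with over 40 N, if the wrist force passes 120 N, or if a joint passes its speed limit or range.

ROBOT

A 6-joint arm with a two-finger parallel gripper is mounted at the origin on a cart in front of the work surface, level with it; the furniture and walls round the work are solid. World frame = base frame: x ahead of the robot, y to its left, z up, the work surface at z = 0. Lengths are in m, angles in rad, forces in N, time in s.
With the tool pointing down it reaches from about 0.325 to 0.9 m from the base axis. Payload 3.5 kg.
Tool frame: the origin (TCP) lies at the very end of the fingers, on their centre line; the grasp point (between the pads) lies 19 mm behind it (arm.tcp_to_grasp is the distance from the TCP to the grasp point, in m); x points along the fingers, y is the direction in which the jaws open and shut, and the axes are right-handed (so a half turn about x gives the same grasp; the last joint's range is limited). The gripper opens to 85 mm and grips with 20 to 120 N. Pads are 22 mm wide; open, the fingers measure 114 mm over their backs; the gripper's body (76 mm by 85 mm) begins 54 mm behind the grasp point. The pads swing forward as they close: fully open they stand 13 mm farther back than shut.
Start: joints at [1.132, 0.276, -0.026, 1.268, 0, 1.467], TCP at [0.206, 0.59, 0.231] pointing down, gripper open.
Joint ranges: [-3.12, 3.12], [-0.85, 1.88], [-1.08, 1.24], [-1.95, 2.15], [-1.57, 1.53], [-3.14, 3.14]. Speed limits (rad/s): [2.57, 2.57, 3.14, 3.14, 3.14, 3.14].

INTERFACE

Orientations are given as a unit quaternion [w, x, y, z].
In Python, from station import arm gives the robot as it stands.
- The arm moves only by the shell command python3 -m handwheel 'ROWS'. ROWS is JSON, a list of rows, each a list of 5 numbers: the opening, from 0 (shut) to 1 (fully open), then the shift along the tool's x, y, z in units of 15 cm (1.0 is 15 cm), then the turn about the tool's x in units of 90 degrees (1.0 is 90 degrees). A call has 1 to 20 rows; each row is the pose to reach, as a shift and turn from the pose measured when the call began, along the tool's axes at that moment; what a row does not reach only later rows make up. A row lasts 1/12 s, in which the tool goes at most 41.7 mm and 7.16 degrees, less where a joint would pass 70% of its speed; a pose out of reach is approached as far as the arm can. A call with a number of a shift or a turn outside -1 to 1 is refused whole. A call with a gripper value outside its range is refused whole. The fingers move at their own pace and stop on an object; the grip force is fixed at half the most. Time passes only in rows, so rows that repeat a pose let the fingers close. It gives the time, the measured TCP pose, the force and the opening at its end, in the units of the state.
- arm.get_obs(): the state, without advancing time (a new reading comes with each control period).
- arm.grab_frame(name): name is "scene" or "top" or "wrist"; returns (picture, depth): 480x640x3 uint8, red, green, blue; 480x640 float32, m along the optical axis (not along the pixel's ray), 0 where there is no reading.
- arm.calibration(name): a dict with "fx", "fy", "cx", "cy" (pixels), "rvec" (rotation vector, rad) and "tvec" (3), from world to camera coordinates, as OpenCV has them. Camera axes: x right, y down, z forward; pixel columns grow to the right and rows downward; lengths in m; the calibration is good to about 2 mm. A picture is of the moment at which its call begins: read the wrist's pose just before it. calibration takes no time and is no camera call; for the wrist camera it gives the pose at the moment of the call.
- arm.job_done(): hands the job in, once; it reports no verdict.
Trained networks look in the newest picture that a camera, given by its name, has taken for a name from the list of things; names that differ only in an ending like _2 or _b are one class to them, and where a whole thing is asked for, a point or a joint stands for the part that bears it (a point fixed in the world has none). Each returns a list of dicts, best first, with "conf" (0 to 1); they miss things now and then, are a little off and sometimes report something else, mostly with a low value. They report only what shows in the picture. A call takes as long as a camera call. They do not tell look-alikes from the thing itself.
- arm.recognise(camera, thing): "bbox" ([left, top, right, bottom] in pixels, round what is visible of it).
- arm.silhouettes(camera, thing): "mask" (480x640 bool, what is visible of it) and "bbox" ([left, top, right, bottom] in pixels, round what is visible of it).
- arm.mark_of(camera, thing): "point" ([row, column] in pixels: a listed point, or the origin of a listed thing).
The state is a dict: "clock": time; "joints": joint angles; "joint_velocities": joint speeds; "tau": joint torques, N m; "position": TCP position; "ee_rot": TCP orientation; "force": force on the tool from outside, world axes, zero at the start; "wrist_torque": the same for the moment, N m; "grip_width": finger opening in m.
Only numpy, scipy, OpenCV 4.12 (cv2) and the standard library are available. Lean on these libraries where they do the work, as an engineer would, in place of code of your own. Each camera call takes 0.05 s, during which the arm holds its last target.

## Working session

There is one attempt and no reset: what is moved stays moved. The work goes in short steps, Python scripts to look and compute and a shell command to move; the robot and the scene stay as the last step left them, time stands still between calls to the robot, and variables do not carry over. Pictures are saved under pics/ and viewed, and the job is handed in when it is done.

```bash
mkdir -p pics; ls; cat > h.py <<'E'
import numpy as np,cv2
from scipy.spatial.transform import Rotation as R
from station import arm
def save(n,f,):
    cv2.imwrite('pics/'+f,cv2.cvtColor(n,cv2.COLOR_RGB2BGR))
def world(cam,d,mask=None,pts=None):
    c=arm.calibration(cam);M=cv2.Rodrigues(np.array(c['rvec'],float))[0];t=np.array(c['tvec'],float).ravel()
    if mask is not None:
        v,u=np.nonzero(mask&(d>0))
    else: v,u=np.array(pts).T.astype(int)
    z=d[v,u];p=np.c_[(u-c['cx'])/c['fx']*z,(v-c['cy'])/c['fy']*z,z]
    return (p-t)@M
E
python3 - <<'E'
from h import *
o=arm.get_obs();print(o['clock'],o['position'],o['ee_rot'],o['joints'],arm.tcp_to_grasp)
for c in ['top','scene']:
    p,d=arm.grab_frame(c);save(p,c+'0.png');np.save(c+'0.npy',d)
    for th in ['drying_lid','brush_box','lid_pull','red_crate_2']:
        r=arm.silhouettes(c,th)
        for x in r[:3]:
            w=world(c,d,x['mask']); print(c,th,round(x['conf'],2),x['bbox'],np.round(np.median(w,0),3),np.round(np.percentile(w,2,0),3),np.round(np.percentile(w,98,0),3))
print(arm.get_obs()['clock'])
E
```

```text
pics
0.0 [0.20562182 0.58938334 0.23014082] [ 0.69694711  0.11740124  0.69737863 -0.11893159] [ 1.13160589e+00  2.77160853e-01 -2.78842503e-02  1.26799985e+00
  7.96976227e-06  1.46740670e+00] 0.0187
top drying_lid 0.64 [235.1, 176.8, 264.6, 207.1] [0.568 0.235 0.077] [0.546 0.213 0.07 ] [0.596 0.262 0.107]
top drying_lid 0.51 [234.4, 270.4, 251.9, 285.5] [0.386 0.262 0.008] [0.368 0.246 0.002] [0.402 0.281 0.029]
top brush_box 0.91 [181.2, 147.4, 330.8, 245.6] [0.561 0.236 0.067] [0.473 0.099 0.021] [0.652 0.371 0.072]
top lid_pull 0.88 [218.1, 214.1, 265.5, 245.9] [0.475 0.267 0.061] [ 0.456  0.209 -0.001] [0.516 0.318 0.066]
scene drying_lid 0.68 [298.4, 191.6, 317.8, 206.7] [0.564 0.227 0.079] [0.546 0.211 0.073] [0.588 0.254 0.106]
scene brush_box 0.57 [268.8, 171.4, 339.6, 255.7] [0.545 0.18  0.068] [0.471 0.085 0.01 ] [0.641 0.368 0.072]
scene brush_box 0.4 [269.7, 200.9, 287.3, 220.1] [0.47  0.245 0.063] [0.455 0.207 0.003] [0.511 0.305 0.066]
scene lid_pull 0.71 [270.9, 195.4, 287.9, 221.6] [0.474 0.261 0.063] [0.455 0.207 0.054] [0.513 0.303 0.067]
0.5
```

View pics/top0.png

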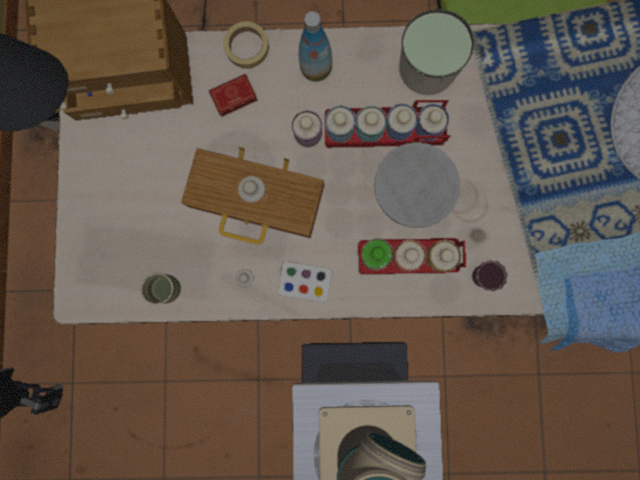

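View pics/scene0.png

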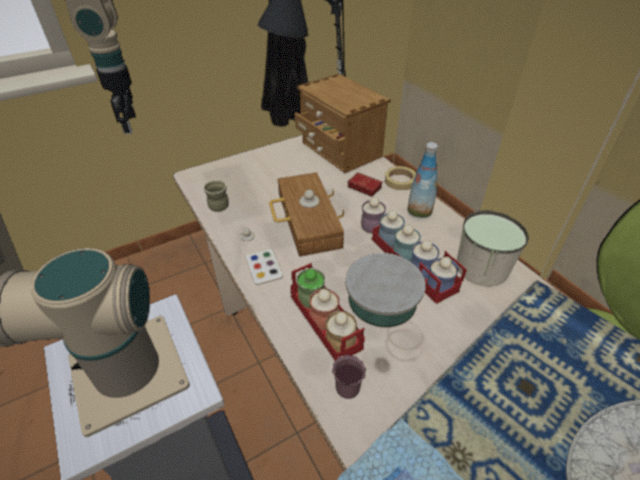

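The top view shows the box at about (253,192), the pot lid on it at (250,188) and the pull at (243,230). The small decoy lid is at (245,278), the open pot at (160,289) and the tile at (305,282). The table left of the box, around (110,215), looks bare. Next I'll fit the poses.

```bash
python3 - <<'E'
from h import *
d=np.load('top0.npy');c='top'
full=np.ones((480,640),bool);full&=d>0
P=np.zeros((480,640,3));v,u=np.nonzero(full);P[v,u]=world(c,d,full)
m=np.zeros((480,640),bool);m[148:246,180:332]=1
b=m&(P[...,2]>.060)&(P[...,2]<.073)
# box top: open to remove handle
b2=cv2.morphologyEx(b.astype(np.uint8),cv2.MORPH_CLOSE,np.ones((25,25)));b2=cv2.morphologyEx(b2,cv2.MORPH_OPEN,np.ones((15,15)))>0
q=P[b2&b][:,:2].astype(np.float32);print('box top z',np.median(P[b][:,2]));r=cv2.minAreaRect(q*1000);print(r)
ang=np.deg2rad(r[2]);w,h=r[1]
yaw=ang if w<h else ang-np.pi/2
if yaw>np.pi/4: yaw-=np.pi/2
print('yaw',yaw)
ex=np.array([np.cos(yaw),np.sin(yaw)]);ey=np.array([-ex[1],ex[0]])
top_c=np.array(r[0])/1000; org=top_c+ex*0.0095; print('org',org)
# pull points
hb=b&~b2; pts=P[hb]; l=np.c_[(pts[:,:2]-org)@ex,(pts[:,:2]-org)@ey,pts[:,2]]
s=(l[:,0]<-.1)&(abs(l[:,1])<.07);print('bar',np.median(l[s],0),np.percentile(l[s],[5,95],0), 'expected -.112, .061 top')
k=m&(P[...,2]>.085)&(P[...,2]<.12);k&=np.hypot(P[...,0]-.568,P[...,1]-.235)<.05
print('knob',k.sum(),P[k].mean(0),P[k].min(0),P[k].max(0))
f=m&(P[...,2]>.0735)&(P[...,2]<.083);f&=np.hypot(P[...,0]-.568,P[...,1]-.235)<.05
print('flange',cv2.minEnclosingCircle((P[f][:,:2]*1000).astype(np.float32)))
g=P[190:260,85:165].reshape(-1,3);print('left area',g.min(0),g.max(0))
pm=np.zeros_like(m);pm[265:310,135:185]=1;pm&=P[...,2]>.02;print('pot',P[pm].min(0),P[pm].max(0))
o=arm.get_obs();print(R.from_quat(np.roll(o['ee_rot'],-1)).as_matrix())
for th in ['brush_box','lid_pull','brush_box_hinge','drying_lid']:
    print(th,[(x['point'],round(x['conf'],2)) for x in arm.mark_of('top',th)[:2]])
def px(p):
    k=arm.calibration(c);K=np.array([[k['fx'],0,k['cx']],[0,k['fy'],k['cy']],[0,0,1]])
    return cv2.projectPoints(np.array([p],float),np.array(k['rvec']),np.array(k['tvec']),K,None)[0].ravel()[::-1]
print(px([*org,0]),px([*(org-ex*.112),.056]),px([*(org+ex*.054),.046]))
E
```

```text
box top z 0.06729824760200807
((546.0593872070312, 242.8490447998047), (284.9791564941406, 171.2554931640625), 74.47425842285156)
yaw -0.27097530933501734
org [0.55521273 0.24030617]
  return _methods._mean(a, axis=axis, dtype=dtype,
  ret = um.true_divide(
Traceback (most recent call last):
IndexError: index -1 is out of bounds for axis 0 with size 0
```

```bash
python3 - <<'E'
from h import *
d=np.load('top0.npy');c='top'
full=np.ones((480,640),bool);full&=d>0
P=np.zeros((480,640,3));v,u=np.nonzero(full);P[v,u]=world(c,d,full)
m=np.zeros((480,640),bool);m[148:246,180:332]=1
b=m&(P[...,2]>.060)&(P[...,2]<.125)
b2=cv2.morphologyEx(b.astype(np.uint8),cv2.MORPH_OPEN,np.ones((13,13)))>0
q=P[b2][:,:2];q=q[(P[b2][:,2]<.073)].astype(np.float32);print('z',np.median(P[b2][:,2]));r=cv2.minAreaRect(q*1000);print(r)
ang=np.deg2rad(r[2]);w,h=r[1]
yaw=ang if w<h else ang-np.pi/2
ex=np.array([np.cos(yaw),np.sin(yaw)]);ey=np.array([-ex[1],ex[0]])
org=np.array(r[0])/1000+ex*0.0095; print('yaw',yaw,'org',org)
pts=P[b&~b2]; l=np.c_[(pts[:,:2]-org)@ex,(pts[:,:2]-org)@ey,pts[:,2]]
s=(l[:,0]<-.1)&(abs(l[:,1])<.07);print(s.sum(),'bar',np.median(l[s],0),np.percentile(l[s],[5,95],0), 'expected -.112, .061 top')
s=(l[:,0]<-.1)&(abs(l[:,1])<.036);A=np.polyfit(l[s][:,1],l[s][:,0],1);print('bar fit',A,'bar world',np.median(pts[s],0))
k=m&(P[...,2]>.085)&(P[...,2]<.12);k&=np.hypot(P[...,0]-.568,P[...,1]-.235)<.05
print('knob',k.sum(),P[k].mean(0),P[k].min(0),P[k].max(0))
f=m&(P[...,2]>.0735)&(P[...,2]<.083);f&=np.hypot(P[...,0]-.568,P[...,1]-.235)<.05
print('flange',cv2.minEnclosingCircle((P[f][:,:2]*1000).astype(np.float32)))
g=P[190:260,85:165].reshape(-1,3);print('left area',g.min(0),g.max(0))
pm=np.zeros_like(m);pm[265:310,135:185]=1;pm&=P[...,2]>.02;print('pot',P[pm].min(0),P[pm].max(0))
o=arm.get_obs();print(R.from_quat(np.roll(o['ee_rot'],-1)).as_matrix())
k=arm.calibration(c);K=np.array([[k['fx'],0,k['cx']],[0,k['fy'],k['cy']],[0,0,1]])
px=lambda p:cv2.projectPoints(np.array([p],float),np.array(k['rvec']),np.array(k['tvec']),K,None)[0].ravel()[::-1]
for th in ['brush_box','lid_pull','brush_box_hinge','drying_lid']:
    print(th,[(x['point'],round(x['conf'],2)) for x in arm.mark_of('top',th)[:2]])
print(px([*org,0]),px([*(org-ex*.112),.056]),px([*(org+ex*.054),.046]))
E
```

```text
z 0.06763449065279636
((566.2052612304688, 237.04896545410156), (284.4407043457031, 127.9333724975586), 74.69395446777344)
yaw -0.2671408899975214 org [0.57536829 0.2345412 ]
166 bar [-0.11018593 -0.00130311  0.06242044] [[-0.11480525 -0.04396769  0.06035266]
 [-0.1029546   0.04375147  0.06549038]] expected -.112, .061 top
bar fit [-0.0037547  -0.11100774] bar world [0.46764392 0.26264988 0.06249908]
knob 148 [0.5699163  0.23659693 0.10132304] [0.5578099  0.22349933 0.09007691] [0.58348481 0.25170405 0.10774875]
flange ((570.37890625, 242.50074768066406), 32.073795318603516)
left area [ 0.          0.         -0.00756884] [0.59132827 0.62697744 0.00955979]
pot [0.33204999 0.40203924 0.02000643] [0.39665965 0.46851671 0.08124919]
[[ 3.64912891e-06  3.29523467e-01  9.44147385e-01]
 [-4.17284310e-05  9.44147384e-01 -3.29523467e-01]
 [-9.99999999e-01 -3.81953154e-05  1.71958128e-05]]
brush_box [([193.1, 256.1], 0.81)]
lid_pull [([241.6, 240.7], 0.53)]
brush_box_hinge [([168.4, 263.6], 0.84)]
drying_lid [([277.6, 243.8], 0.71), ([189.3, 249.7], 0.69)]
[192.94228661 256.94676699] [238.44880301 239.73170085] [165.65798136 260.32982839]
```

The box fit agrees with the networks and with the bar geometry: origin ≈ (0.575, 0.235), yaw ≈ -0.26. The drying lid at (0.570, 0.237), with its top at about 0.107, matches the size given. I'll move above it now.

```bash
python3 -m handwheel '[[1,0,-0.115,0.25,0],[1,0,-0.23,0.5,0],[1,0,-0.345,0.75,0],[1,0,-0.46,1,0]]'
python3 -m handwheel '[[1,0,-0.115,0.25,0],[1,0,-0.23,0.5,0],[1,0,-0.345,0.75,0],[1,0,-0.46,1,0]]'
python3 -m handwheel '[[1,0,-0.115,0.25,0],[1,0,-0.23,0.5,0],[1,0,-0.345,0.75,0],[1,0,-0.46,1,0],[1,0,-0.46,1,0]]'
python3 - <<'E'
from h import *
o=arm.get_obs();print(o['clock'],o['position'],o['joints'])
p,d=arm.grab_frame('wrist');save(p,'w1.png');np.save('w1.npy',d)
for th in ['drying_lid','lid_pull']:
    for x in arm.silhouettes('wrist',th)[:2]:
        w=world('wrist',d,x['mask']);print(th,x['conf'],x['bbox'],np.percentile(w,[2,50,98],0).round(4).tolist())
        if th=='drying_lid':
            k=w[w[:,2]>.085];print('knob c',(np.percentile(k,1,0)+np.percentile(k,99,0))/2, k.max(0)-k.min(0))
            # sphere fit
            A=np.c_[2*k,np.ones(len(k))];s=np.linalg.lstsq(A,(k**2).sum(1),rcond=None)[0];print('sphere',s[:3],np.sqrt(s[3]+s[:3]@s[:3]))
M=R.from_quat(np.roll(o['ee_rot'],-1)).as_matrix();print(M.round(3).tolist())
E
```

```text
clock: 1.03
position: [0.3256, 0.4745, 0.2315]
ee_rot: [0.697, 0.118, 0.697, -0.118]
force: [0.9, 0.5, -0.8]
grip_width: 0.0856
clock: 1.37
position: [0.4459, 0.3585, 0.2318]
ee_rot: [0.698, 0.118, 0.697, -0.117]
force: [-0.5, 1.1, -0.6]
grip_width: 0.0856
clock: 1.78
position: [0.5704, 0.2391, 0.2319]
ee_rot: [0.699, 0.12, 0.695, -0.12]
force: [1.1, 1.1, 0.5]
grip_width: 0.0858
1.7833 [0.57042614 0.23911984 0.23190015] [ 0.29372876  0.26155175 -0.04460034  1.25992348 -0.00265483  0.63525452]
drying_lid 0.97 [255.2, 0.0, 298.1, 17.7] [[0.3856, 0.2476, 0.0019], [0.3943, 0.2605, 0.0054], [0.399, 0.2755, 0.0082]]Traceback (most recent call last):
  File "<stdin>", line 8, in <module>
    return _quantile_unchecked(
        a, q, axis, out, overwrite_input, method, keepdims, weights)
    return _ureduce(a,
                    func=_quantile_ureduce_func,
    ...<5 lines>...
                    overwrite_input=overwrite_input,
                    method=method)
    r = func(a, **kwargs)
    result = _quantile(arr,
                       quantiles=q,
    ...<2 lines>...
                       out=out,
                       weights=wgt)
    slices_having_nans = np.isnan(arr[-1, ...])
                                  ~~~^^^^^^^^^
IndexError: index -1 is out of bounds for axis 0 with size 0
```

View pics/w1.png

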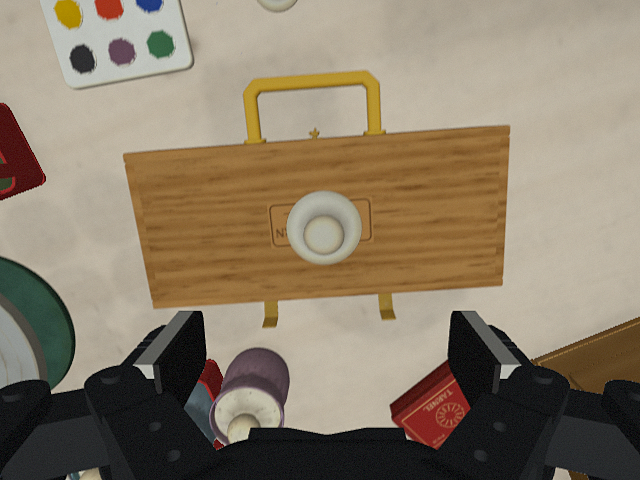

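The wrist view shows the lid at (324,230) with the knob at (324,235), the bow pull at (313,80) and the hook at (314,133). The networks missed the lid here, so I'll measure it from depth.

```bash
python3 - <<'E'
from h import *
o=arm.get_obs()
d=np.load('w1.npy');full=d>0
P=np.zeros((480,640,3));v,u=np.nonzero(full);P[v,u]=world('wrist',d,full)
Y,X=np.mgrid[:480,:640]
k=(np.hypot(X-323,Y-230)<42)&(P[...,2]>.084);w=P[k];A=np.c_[2*w,np.ones(len(w))];s=np.linalg.lstsq(A,(w**2).sum(1),rcond=None)[0];print('sphere',s[:3],np.sqrt(s[3]+s[:3]@s[:3]),w[:,2].max())
f=(np.hypot(X-323,Y-230)<45)&(P[...,2]>.069+.003);print('flange',cv2.minEnclosingCircle((P[f][:,:2]*1000).astype(np.float32)))
b=(X>115)&(X<520)&(Y>120)&(Y<312)&(P[...,2]>.055)&(P[...,2]<.125)
b2=cv2.morphologyEx(b.astype(np.uint8),cv2.MORPH_OPEN,np.ones((40,40)))>0
q=P[b2&(P[...,2]<.072)];r=cv2.minAreaRect((q[:,:2]*1000).astype(np.float32));print(r,np.median(q[:,2]))
ang=np.deg2rad(r[2]);ww,h=r[1];yaw=ang if ww<h else ang-np.pi/2
g=(X>240)&(X<385)&(Y>65)&(Y<140)&(P[...,2]>.045)&(P[...,2]<.07)
pts=P[g]
bar=(X>270)&(X<360)&(Y>65)&(Y<100)&(P[...,2]>.05)&(P[...,2]<.07);B=P[bar]
l=cv2.fitLine((B[:,:2]*1000).astype(np.float32),cv2.DIST_L2,0,.01,.01).ravel();print('bar line',l,'yaw',np.arctan2(l[1],l[0]),'ztop',B[:,2].max())
print('pull z',np.median(B[:,2]))
ex=np.array([np.cos(yaw),np.sin(yaw)]);ey=np.array([-ex[1],ex[0]]);org=np.array(r[0])/1000+ex*.0095
print('yaw',yaw,'org',org,'bar local', (l[2:]/1000-org)@np.c_[ex,ey]); L=(pts[:,:2]-org)@np.c_[ex,ey];print('pull extents',L.min(0),L.max(0))
M=R.from_quat(np.roll(o['ee_rot'],-1)).as_matrix();print(M.round(3).tolist())
t=np.array([s[0],s[1],.083]);print('shift',M.T@(t-o['position'])/.15)
E
```

```text
sphere [0.56734352 0.23987323 0.09120079] 0.014201497634810331 0.10714026672285713
flange ((566.8584594726562, 240.03919982910156), 28.48854637145996)
((268.43389892578125, 115.90151977539062), (581.5988159179688, 60.84858703613281), 17.380477905273438) 0.0664398511620628
bar line [2.6051110e-01 9.6547085e-01 4.6538156e+02 2.6961996e+02] yaw 1.3072448 ztop 0.06435359260508343
pull z 0.06140244246517079
yaw -1.267449761777748 org [0.2712717  0.10683527] bar local [-0.09736865  0.23387357]
pull extents [-0.13339395  0.20576632] [-0.03356389  0.29530224]
[[0.001, 0.331, 0.944], [0.001, 0.944, -0.331], [-1.0, 0.001, 0.0]]
shift [ 0.99096988 -0.01590002  0.0141687 ]
```

```bash
python3 -m handwheel '[[0.7,0.2,-0.01,0.015,0],[0.7,0.45,-0.015,0.015,0],[0.7,0.7,-0.015,0.015,0],[0.7,0.88,-0.015,0.015,0],[0.7,0.96,-0.015,0.015,0],[0.7,1,-0.015,0.015,0],[0.7,1,-0.015,0.015,0]]'
python3 - <<'E'
from h import *
p,d=arm.grab_frame('wrist');save(p,'w2.png')
E
```

```text
clock: 2.47
position: [0.5664, 0.2406, 0.081]
ee_rot: [0.697, 0.119, 0.698, -0.118]
force: [0.9, 1.1, 0.5]
grip_width: 0.0599
```

View pics/w2.png

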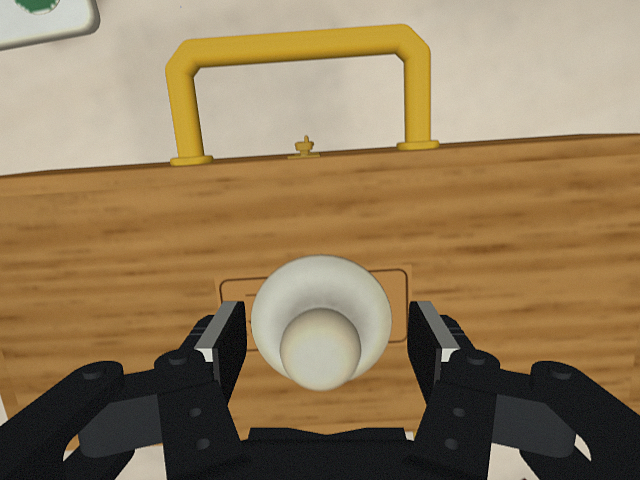

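The knob at (320,348) sits centred between the pads, above the flange. I'll close the jaws and lift.

```bash
python3 -m handwheel '[[0.25,0,0,0,0],[0.1,0,0,0,0],[0,0,0,0,0],[0,0,0,0,0],[0,0,0,0,0],[0,0,0,0,0],[0,0,0,0,0],[0,0,0,0,0]]'
python3 -m handwheel '[[0,-0.05,0,0,0],[0,-0.15,0,0,0],[0,-0.3,0,0,0],[0,-0.45,0,0,0],[0,-0.55,0,0,0],[0,-0.6,0,0,0],[0,-0.6,0,0,0]]'
python3 - <<'E'
from h import *
p,d=arm.grab_frame('wrist');save(p,'w3.png')
o=arm.get_obs();print(o['position'],o['grip_width'],o['force'],o['clock'])
M=R.from_quat(np.roll(o['ee_rot'],-1)).as_matrix();print((M.T@(np.array([.53,.465,.17])-o['position'])/.15).round(3),M.round(3).tolist())
E
```

```text
clock: 3.18
position: [0.5696, 0.2415, 0.0854]
ee_rot: [0.699, 0.12, 0.695, -0.117]
force: [-0.9, 0.0, 5.9]
grip_width: 0.0244
clock: 3.77
position: [0.571, 0.2417, 0.1787]
ee_rot: [0.701, 0.121, 0.693, -0.116]
force: [0.2, 0.2, -0.7]
grip_width: 0.0249
[0.56991772 0.24139702 0.17684169] 0.024459838913523053 [-0.11800215  0.08022929 -0.61002444] 3.8167
[ 0.049  1.319 -0.744] [[0.009, 0.33, 0.944], [0.004, 0.944, -0.331], [-1.0, 0.007, 0.007]]
```

View pics/w3.png

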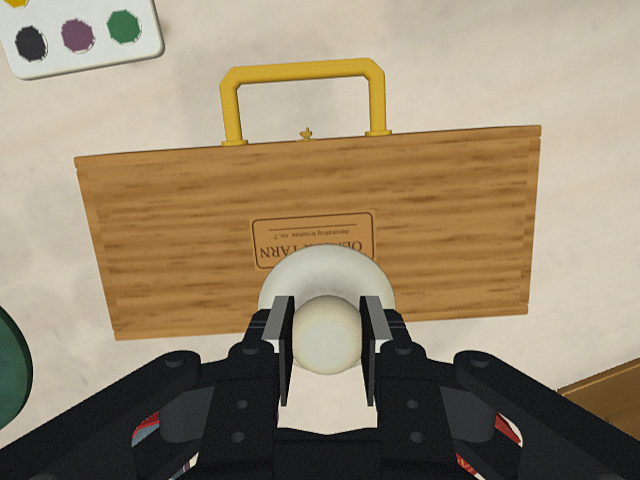

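The lid is gripped by the lower part of the knob, with the tips resting on the flange and little tilt. I'll carry it over the bare table to the left.

```bash
python3 -m handwheel '[[0,0,0.1,-0.06,0],[0,0,0.3,-0.17,0],[0,0,0.5,-0.28,0],[0,0,0.66,-0.37,0],[0,0,0.85,-0.48,0],[0,0,0.97,-0.55,0],[0,0,1,-0.57,0],[0,0,1,-0.57,0]]'
python3 -m handwheel '[[0,0,0.1,-0.05,0],[0,0,0.25,-0.14,0],[0,0,0.32,-0.18,0],[0,0,0.32,-0.18,0],[0,0,0.32,-0.18,0]]'
python3 - <<'E'
from h import *
o=arm.get_obs();print(o['position'],o['grip_width'],o['force'],o['clock'])
M=R.from_quat(np.roll(o['ee_rot'],-1)).as_matrix();print(M.round(3).tolist())
p,d=arm.grab_frame('wrist');save(p,'w4.png');full=d>0
P=np.zeros((480,640,3));v,u=np.nonzero(full);P[v,u]=world('wrist',d,full)
k=full&(P[...,2]>.12);Y,X=np.mgrid[:480,:640];k&=(Y>230)&(Y<400)&(X>250)&(X<400)
hs=p.astype(int);br=k&(hs.sum(2)>380);print(br.sum())
w=P[br];print('light pts',np.percentile(w,[1,50,99],0).round(4).tolist())
for r in (250,262,275,285,300): print(r,P[r,327].round(4))
table=full&(abs(P[...,2])<.05);q=P[table&(np.hypot(P[...,0]-o['position'][0],P[...,1]-o['position'][1])<.1)];print('table',len(q),q[:,2].min(),q[:,2].max())
E
```

```text
clock: 4.48
position: [0.5374, 0.4121, 0.1753]
ee_rot: [0.699, 0.119, 0.695, -0.116]
force: [0.0, -0.1, -0.9]
grip_width: 0.0244
clock: 4.9
position: [0.5275, 0.466, 0.1749]
ee_rot: [0.699, 0.118, 0.695, -0.117]
force: [-0.7, -0.2, -0.2]
grip_width: 0.0241
[0.52752067 0.46595427 0.17488669] 0.024053096769193302 [-0.66764963 -0.22332921 -0.18426245] 4.9
[[0.006, 0.328, 0.945], [0.001, 0.945, -0.328], [-1.0, 0.003, 0.005]]
9221
light pts [[0.5039, 0.442, 0.1604], [0.5206, 0.4671, 0.1664], [0.5411, 0.4911, 0.2124]]
250 [0.5061 0.4733 0.1616]
262 [0.5098 0.472  0.165 ]
275 [0.5147 0.4703 0.1656]
285 [0.5179 0.4692 0.1677]
300 [0.5185 0.4689 0.1812]
table 39986 -0.00275648119742882 0.04998122240771005
```

View pics/w4.png

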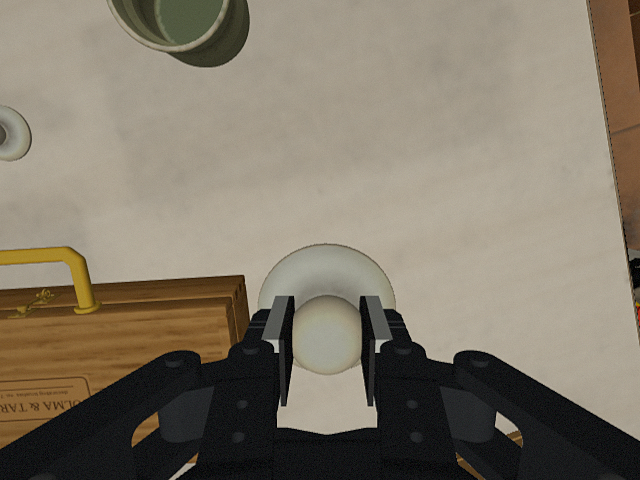

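```bash
python3 -m handwheel '[[0,0.1,0,0,0],[0,0.3,0,0,0],[0,0.5,0,0,0],[0,0.7,0,0,0],[0,0.82,0,0,0],[0,0.9,0,0,0],[0,0.94,0,0,0],[0,0.96,0,0,0],[0,0.98,0,0,0],[0,0.98,0,0,0]]'
python3 -m handwheel '[[0,0.01,0,0,0],[0,0.02,0,0,0],[0,0.02,0,0,0]]'
python3 - <<'E'
from h import *
p,d=arm.grab_frame('scene');save(p[140:290,150:350].repeat(4,0).repeat(4,1),'s5.png')
E
```

```text
clock: 5.78
position: [0.5294, 0.466, 0.0291]
ee_rot: [0.7, 0.119, 0.695, -0.117]
force: [-0.4, -0.0, -0.5]
grip_width: 0.0245
clock: 6.03
position: [0.5299, 0.4664, 0.0269]
ee_rot: [0.7, 0.119, 0.694, -0.116]
force: [-0.7, 0.3, -1.3]
grip_width: 0.0245
```

View pics/s5.png

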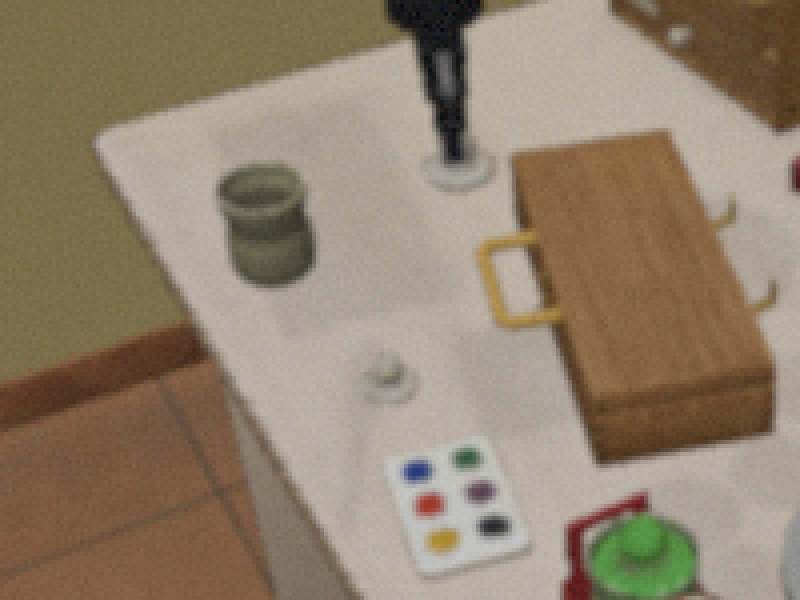

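The lid hangs level just above the table at (455,165), with no contact force yet. I'll lower it in millimetre steps.

```bash
python3 -m handwheel '[[0,0.01,0,0,0],[0,0.02,0,0,0],[0,0.025,0,0,0],[0,0.025,0,0,0]]'
python3 -m handwheel '[[0,0.01,0,0,0],[0,0.015,0,0,0],[0,0.015,0,0,0]]'
python3 -m handwheel '[[0,0.005,0,0,0],[0,0.01,0,0,0],[0,0.01,0,0,0]]'
```

```text
clock: 6.42
position: [0.5295, 0.4662, 0.0226]
ee_rot: [0.7, 0.119, 0.695, -0.117]
force: [-0.4, -0.6, -0.8]
grip_width: 0.0244
clock: 6.67
position: [0.5293, 0.466, 0.0199]
ee_rot: [0.7, 0.119, 0.695, -0.117]
force: [-0.4, -0.7, -1.2]
grip_width: 0.0245
clock: 6.92
position: [0.5294, 0.466, 0.0189]
ee_rot: [0.7, 0.119, 0.695, -0.117]
force: [-1.1, -0.9, 2.4]
grip_width: 0.0246
```

Contact shows as the vertical force rising from about -1 to 2.4 N. I'll open slowly and then rise straight up.

```bash
python3 -m handwheel '[[0.3,0,0,0,0],[0.35,0,0,0,0],[0.4,0,0,0,0],[0.5,0,0,0,0],[0.5,0,0,0,0],[0.5,0,0,0,0]]'
python3 -m handwheel '[[0.5,-0.05,0,0,0],[0.5,-0.2,0,0,0],[0.5,-0.4,0,0,0],[0.5,-0.65,0,0,0],[0.5,-0.9,0,0,0],[0.5,-1,0,0,0],[0.5,-1,0,0,0]]'
python3 - <<'E'
from h import *
o=arm.get_obs();print(o['position'],o['clock'],o['joints'].round(3))
p,d=arm.grab_frame('wrist');save(p,'w6.png');full=d>0
P=np.zeros((480,640,3));v,u=np.nonzero(full);P[v,u]=world('wrist',d,full)
k=(np.hypot(P[...,0]-.529,P[...,1]-.466)<.045)&full
w=P[k&(P[...,2]>.019)&(P[...,2]<.05)];A=np.c_[2*w,np.ones(len(w))];s=np.linalg.lstsq(A,(w**2).sum(1),rcond=None)[0];print('sphere',s[:3],np.sqrt(s[3]+s[:3]@s[:3]),w[:,2].max())
f=k&(P[...,2]>.006);print('flange',cv2.minEnclosingCircle((P[f][:,:2]*1000).astype(np.float32)))
E
```

```text
clock: 7.42
position: [0.5294, 0.466, 0.0189]
ee_rot: [0.7, 0.119, 0.695, -0.117]
force: [0.2, 0.4, -0.5]
grip_width: 0.0427
clock: 8.0
position: [0.5315, 0.4682, 0.1765]
ee_rot: [0.703, 0.122, 0.692, -0.114]
force: [1.3, 0.9, 0.7]
grip_width: 0.0427
[0.53153964 0.46816983 0.17648814] 8.0 [ 0.632  0.439  0.086  1.199 -0.003  0.967]
sphere [0.53168375 0.46330545 0.02157519] 0.014209733693896916 0.03720853961286151
flange ((528.9976196289062, 466.001220703125), 44.99878692626953)
```

View pics/w6.png

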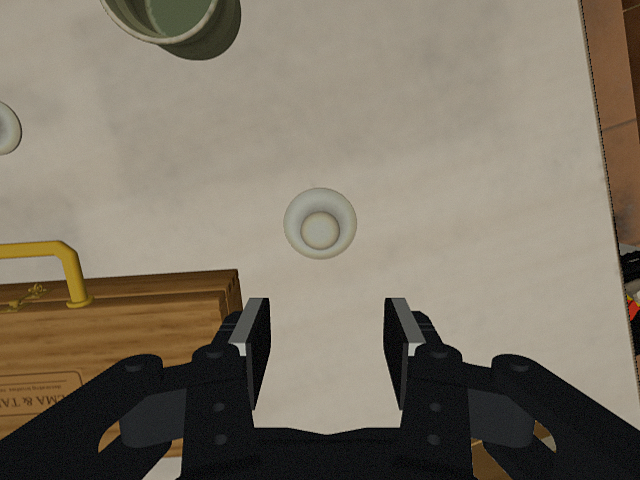

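The pot lid stands flat and upright on the table at (0.531, 0.464), pixel (320,230), with its top at about 37–39 mm. Next I'll go above the pull and turn the jaws across the bar.

```bash
python3 -m handwheel '[[0.5,0,-0.07,0,0.08],[0.5,0,-0.14,0,0.16],[0.5,0,-0.21,0,0.24],[0.5,0,-0.28,0,0.32],[0.5,0,-0.35,0,0.4],[0.5,0,-0.42,0,0.48],[0.5,0,-0.5,0,0.56],[0.5,0,-0.6,0,0.64],[0.5,0,-0.7,0,0.72],[0.5,0,-0.8,0,0.8],[0.5,0,-0.9,0,0.88],[0.5,0,-0.95,0.05,0.954],[0.5,0,-0.95,0.05,0.954],[0.5,0,-0.95,0.05,0.954]]'
python3 - <<'E'
from h import *
o=arm.get_obs();print(o['position'],o['clock'],o['joints'].round(3))
M=R.from_quat(np.roll(o['ee_rot'],-1)).as_matrix();print(M.round(3).tolist(), 'y yaw',np.arctan2(M[1,1],M[0,1]))
print((M.T@(np.array([.461,.244,.18])-o['position'])/.15).round(3))
E
```

```text
clock: 9.22
position: [0.4897, 0.3295, 0.1705]
ee_rot: [0.432, 0.565, 0.43, -0.556]
force: [0.5, 0.6, 0.1]
grip_width: 0.0426
[0.48972049 0.32946345 0.17054644] 9.2167 [ 0.483  0.245 -0.199  1.114 -0.     2.314]
[[0.011, 0.966, -0.257], [0.006, -0.258, -0.966], [-1.0, 0.009, -0.008]] y yaw -0.26045900621062
[-0.068 -0.038  0.599]
```

```bash
python3 -m handwheel '[[0.5,0,0,0.15,0],[0.5,0,-0.02,0.35,0],[0.5,0,-0.04,0.5,0],[0.5,0,-0.04,0.6,0],[0.5,0,-0.04,0.6,0],[0.5,0,-0.04,0.6,0]]'
python3 - <<'E'
from h import *
o=arm.get_obs();print(o['position'],o['clock'],o['joints'].round(3))
p,d=arm.grab_frame('wrist');save(p,'w7.png');np.save('w7.npy',d);full=d>0
P=np.zeros((480,640,3));v,u=np.nonzero(full);P[v,u]=world('wrist',d,full);np.save('P7.npy',P)
M=R.from_quat(np.roll(o['ee_rot'],-1)).as_matrix();np.save('M7.npy',M)
for x in arm.silhouettes('wrist','lid_pull')[:2]:
    m=x['mask']&full;w=P[m];print(x['conf'],x['bbox'],np.percentile(w,[2,50,98],0).round(4).tolist())
E
```

```text
clock: 9.72
position: [0.461, 0.2443, 0.1697]
ee_rot: [0.432, 0.565, 0.43, -0.556]
force: [0.6, -0.4, 0.6]
grip_width: 0.0427
[0.46097874 0.24426917 0.16967438] 9.7167 [ 3.620e-01  1.280e-01 -3.450e-01  1.085e+00  2.000e-03  2.193e+00]
0.57 [321.1, 130.1, 397.8, 295.4] [[0.4576, 0.2092, 0.0578], [0.477, 0.2715, 0.0614], [0.518, 0.3066, 0.0647]]
```

View pics/w7.png

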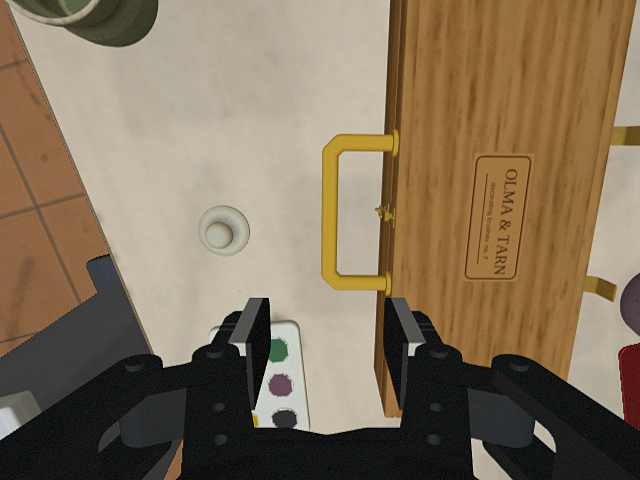

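The bar runs along column ~330, rows 145–280, with the hook at (384,212). I'll fit the bar in the tool's axes.

```bash
python3 - <<'E'
from h import *
P=np.load('P7.npy');M=np.load('M7.npy');o=arm.get_obs()
Y,X=np.mgrid[:480,:640]
g=(P[...,2]>.048)&(P[...,2]<.07)
b=g&(X>310)&(X<352)&(Y>155)&(Y<268)
w=P[b];l=cv2.fitLine((w[:,:2]*1000).astype(np.float32),cv2.DIST_L2,0,.01,.01).ravel();print('line',l,'box yaw',np.arctan2(l[1],l[0])-np.pi/2,len(w),'top z',np.percentile(w[:,2],95))
L=(w-o['position'])@M; print('tool y range',np.percentile(L[:,1],[1,50,99]))
pl=g&(X>310)&(X<400)&(Y>125)&(Y<300);LL=(P[pl]-o['position'])@M;print('tool z range pull',np.percentile(LL[:,2],[.5,99.5]))
for r in (170,212,255):
    q=(P[r,310:420]-o['position'])@M; cs=np.nonzero((P[r,310:420,2]>.045))[0]; print(r,[(int(c+310),*q[c].round(4)) for c in cs[::6]])
E
```

```text
line [2.6906079e-01 9.6312320e-01 4.7002350e+02 2.6575742e+02] box yaw -0.27241778 1755 top z 0.06283221652001271
tool y range [-0.00332148  0.00179996  0.00677415]
tool z range pull [-0.07039716  0.03294674]
170 [(322, np.float64(0.1124), np.float64(-0.0025), np.float64(-0.0468)), (328, np.float64(0.1084), np.float64(0.0011), np.float64(-0.0471)), (334, np.float64(0.1088), np.float64(0.0048), np.float64(-0.0471)), (394, np.float64(0.1145), np.float64(0.0422), np.float64(-0.0466)), (400, np.float64(0.1041), np.float64(0.0441), np.float64(-0.0474)), (406, np.float64(0.1038), np.float64(0.0476), np.float64(-0.0475)), (412, np.float64(0.1036), np.float64(0.0511), np.float64(-0.0475)), (418, np.float64(0.104), np.float64(0.0548), np.float64(-0.0474))]
212 [(322, np.float64(0.1111), np.float64(-0.0026), np.float64(-0.0208)), (328, np.float64(0.1088), np.float64(0.0012), np.float64(-0.0212)), (334, np.float64(0.1089), np.float64(0.0049), np.float64(-0.0212)), (385, np.float64(0.1119), np.float64(0.0372), np.float64(-0.0207)), (392, np.float64(0.1095), np.float64(0.0413), np.float64(-0.0211)), (398, np.float64(0.1028), np.float64(0.0438), np.float64(-0.0223)), (404, np.float64(0.1032), np.float64(0.0476), np.float64(-0.0222)), (410, np.float64(0.1033), np.float64(0.0512), np.float64(-0.0222)), (416, np.float64(0.1041), np.float64(0.0551), np.float64(-0.0221))]
255 [(321, np.float64(0.1134), np.float64(-0.0034), np.float64(0.0081)), (327, np.float64(0.1088), np.float64(0.0006), np.float64(0.0067)), (333, np.float64(0.1095), np.float64(0.0044), np.float64(0.0069)), (390, np.float64(0.1129), np.float64(0.0417), np.float64(0.0079)), (396, np.float64(0.1028), np.float64(0.0438), np.float64(0.005)), (402, np.float64(0.1032), np.float64(0.0477), np.float64(0.0051)), (408, np.float64(0.1041), np.float64(0.0516), np.float64(0.0054)), (414, np.float64(0.1036), np.float64(0.0553), np.float64(0.0052))]
```

The bar's centre is 1.7 mm along tool y and the grasp is 19 mm right of centre, which clears the hook. The top reads about 61 mm, as given. I'll descend with a 30 mm opening.

```bash
python3 -m handwheel '[[0.35,0.1,0.01,0,0],[0.35,0.25,0.01,0,0],[0.35,0.42,0.01,0,0],[0.35,0.5,0.01,0,0],[0.35,0.5,0.01,0,0]]'
python3 - <<'E'
from h import *
o=arm.get_obs();print(o['position'],o['clock'],o['grip_width'])
p,d=arm.grab_frame('wrist');save(p,'w8.png');full=d>0
P=np.zeros((480,640,3));v,u=np.nonzero(full);P[v,u]=world('wrist',d,full)
M=R.from_quat(np.roll(o['ee_rot'],-1)).as_matrix()
g=full&(P[...,2]>.048)&(P[...,2]<.07);L=(P-o['position'])@M
b=g&(abs(L[...,1])<.015)&(abs(L[...,2])<.05);q=L[b];print(len(q),np.percentile(q,[2,50,98],0).round(4).tolist())
E
```

```text
clock: 10.23
position: [0.4618, 0.2452, 0.0917]
ee_rot: [0.432, 0.563, 0.432, -0.557]
force: [-0.9, 0.3, -0.6]
grip_width: 0.0294
[0.46181644 0.24516689 0.09168636] 10.2333 0.02942813055586321
3868 [[0.0271, -0.0015, -0.0486], [0.0289, 0.0038, -0.0118], [0.0324, 0.0133, 0.0271]]
```

View pics/w8.png

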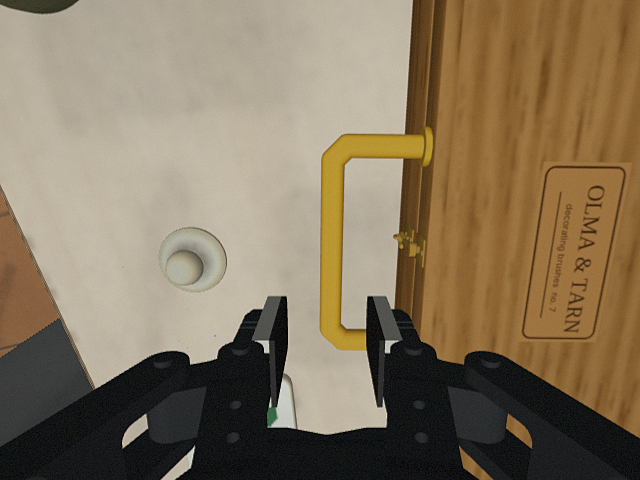

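```bash
python3 -m handwheel '[[0.35,0.08,0.01,0,0],[0.35,0.18,0.01,0,0],[0.35,0.28,0.01,0,0],[0.35,0.34,0.01,0,0],[0.35,0.34,0.01,0,0]]'
python3 - <<'E'
from h import *
p,d=arm.grab_frame('wrist');save(p,'w9.png')
E
```

```text
clock: 10.7
position: [0.4645, 0.2456, 0.0416]
ee_rot: [0.432, 0.563, 0.432, -0.557]
force: [-0.8, 0.1, 0.4]
grip_width: 0.0297
```

View pics/w9.png

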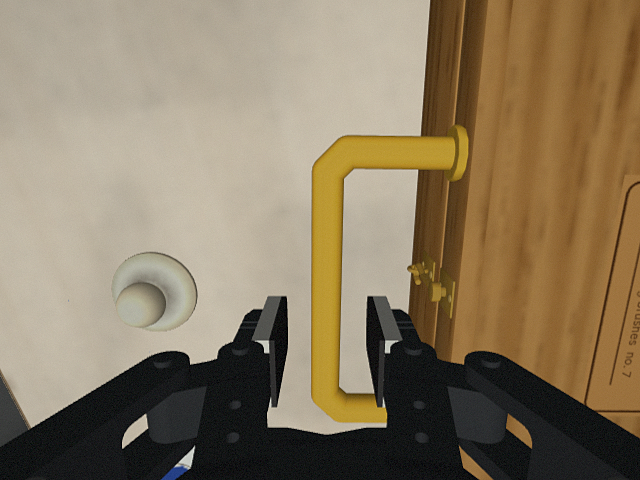

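The bar is centred between the pads at column ~327. I'll close, check, then follow the arc (radius 166 mm).

```bash
python3 -m handwheel '[[0.1,0,0,0,0],[0,0,0,0,0],[0,0,0,0,0],[0,0,0,0,0],[0,0,0,0,0],[0,0,0,0,0]]'
python3 -m handwheel '[[0,-0.05,0.003,0,0],[0,-0.11,0.012,0,0],[0,-0.16,0.022,0,0],[0,-0.22,0.035,0,0],[0,-0.22,0.035,0,0]]'
python3 - <<'E'
from h import *
o=arm.get_obs();print(o['position'],o['clock'],o['grip_width'],o['force'])
p,d=arm.grab_frame('wrist');save(p,'w10.png')
M=R.from_quat(np.roll(o['ee_rot'],-1)).as_matrix();print(M.round(3).tolist())
E
```

```text
clock: 11.25
position: [0.4643, 0.2469, 0.0437]
ee_rot: [0.431, 0.564, 0.433, -0.556]
force: [-4.8, 3.0, 5.3]
grip_width: 0.0078
clock: 11.67
position: [0.4698, 0.2454, 0.0788]
ee_rot: [0.431, 0.564, 0.433, -0.556]
force: [-1.9, 1.7, 0.2]
grip_width: 0.0073
[0.46978577 0.24535202 0.07883854] 11.6667 0.0072770856765145215 [-1.8618568   1.67465432  0.22965573]
[[0.008, 0.967, -0.254], [0.009, -0.254, -0.967], [-1.0, 0.006, -0.011]]
```

View pics/w10.png

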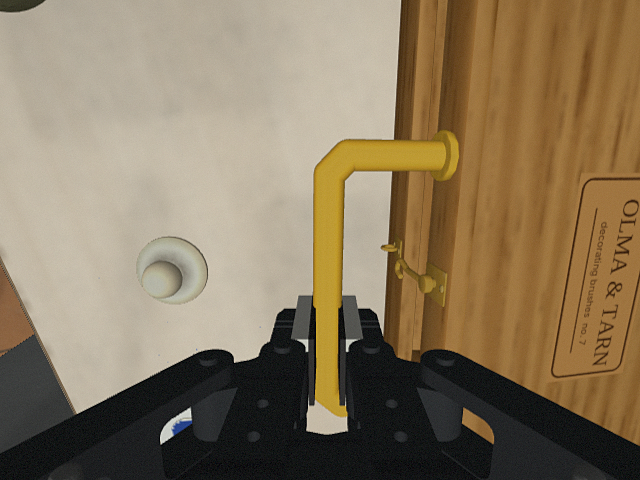

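The lid is rising and the bar is held. I'll continue along the arc to 45°.

```bash
python3 -m handwheel '[[0,-0.045,0.014,0,0],[0,-0.09,0.031,0,0],[0,-0.14,0.052,0,0],[0,-0.19,0.075,0,0],[0,-0.24,0.102,0,0],[0,-0.29,0.129,0,0],[0,-0.335,0.16,0,0],[0,-0.38,0.193,0,0],[0,-0.42,0.228,0,0],[0,-0.463,0.265,0,0],[0,-0.5,0.302,0,0],[0,-0.53,0.333,0,0],[0,-0.53,0.333,0,0],[0,-0.53,0.333,0,0],[0,-0.53,0.333,0,0]]'
python3 - <<'E'
from h import *
o=arm.get_obs();print(o['position'],o['clock'],o['grip_width'],o['force'],o['joint_velocities'].round(4))
c0=np.array([.4643,.2469,.0437]);dd=o['position']-c0
ex=np.array([np.cos(-.262),np.sin(-.262)]);dx=dd[:2]@ex
print('angle',np.rad2deg(np.arctan2(.010+dd[2],.166-dx)-np.arctan2(.01,.166)),'radius',np.hypot(.01+dd[2],.166-dx),np.hypot(.01,.166))
for c in ('wrist','scene','top'):
    p,d=arm.grab_frame(c);save(p if c!='scene' else p[110:290,150:390].repeat(3,0).repeat(3,1),c+'11.png');np.save(c+'11.npy',d)
d=np.load('top11.npy');full=d>0;P=np.zeros((480,640,3));v,u=np.nonzero(full);P[v,u]=world('top',d,full)
org=np.array([.575,.2345]);ey=np.array([-ex[1],ex[0]])
L=np.c_[((P[...,:2]-org)@ex).ravel(),((P[...,:2]-org)@ey).ravel(),P[...,2].ravel()]
for a,b in((-.12,-.07),(.06,.13)):
    s=full.ravel()&(abs(L[:,0]+.01)<.055)&(L[:,1]>a)&(L[:,1]<b)&(L[:,2]>.065)&(L[:,2]<.2);q=L[s];
    if len(q)>50:
        f=np.polyfit(q[:,0],q[:,2],1);print('slope',len(q),np.rad2deg(np.arctan(-f[0])),np.std(q[:,2]-np.polyval(f,q[:,0])))
E
```

```text
clock: 12.97
position: [0.516, 0.2325, 0.1594]
ee_rot: [0.43, 0.564, 0.434, -0.556]
force: [-8.1, 3.6, 6.0]
grip_width: 0.0076
[0.51599465 0.23248925 0.15936956] 12.9667 0.007559592300645051 [-8.09574725  3.61852336  6.04380633] [ 0.0013  0.0008 -0.0032 -0.0012 -0.0018 -0.0009]
angle 44.75885689895921 radius 0.1685598448185876 0.16630093204789925
slope 852 38.77284155854092 0.005272926391829511
```

View pics/scene11.png

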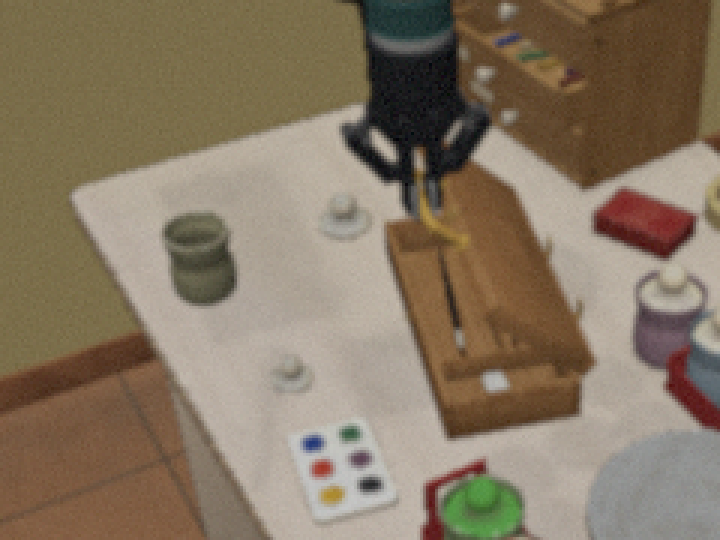

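View pics/wrist11.png

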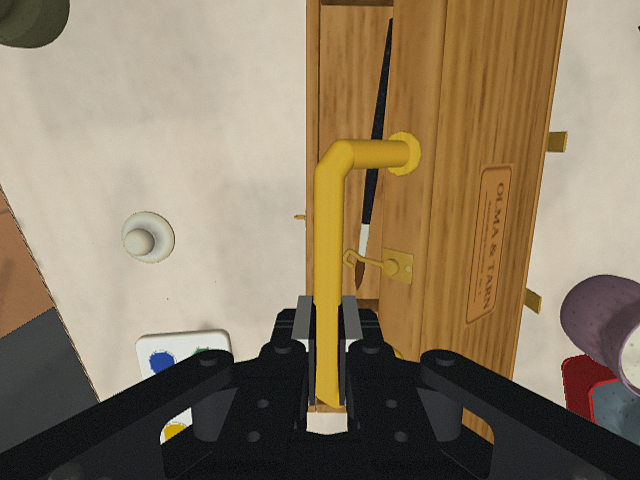

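The lid is lifted and held. I'll check the angle by fitting a plane to the lid's top in the wrist depth, columns 440–545.

```bash
python3 - <<'E'
from h import *
d=np.load('wrist11.npy');m=np.zeros((480,640),bool);m[20:300,455:515]=1
w=world('wrist',d,m)
for i in range(3):
    c=w.mean(0);U,S,V=np.linalg.svd(w-c,full_matrices=False);n=V[2]*np.sign(V[2][2]);r=(w-c)@n;w=w[abs(r)<2.5*r.std()]
print('tilt',np.rad2deg(np.arccos(n[2])),n,r.std(),len(w),c)
o=arm.get_obs();print(o['clock'],o['force'],o['position'])
m=np.zeros((480,640),bool);m[8:300,560:640]=1
# table plane check
m=np.zeros((480,640),bool);m[60:320,190:290]=1;w=world('wrist',d,m);print('table z',w[:,2].mean(),w[:,2].std())
d=np.load('top11.npy');full=d>0;P=np.zeros((480,640,3));v,u=np.nonzero(full);P[v,u]=world('top',d,full)
k=(np.hypot(P[...,0]-.531,P[...,1]-.465)<.03)&(P[...,2]>.005);print('potlid',P[k].mean(0),P[k].max(0))
E
```

```text
tilt 43.877328889412055 [ 0.66866154 -0.18248961  0.72082542] 0.00033206541231266495 16491 [0.60039457 0.266725   0.11341524]
13.1167 [-7.15059951  3.56553355  4.8161299 ] [0.51592533 0.23252624 0.15931202]
table z 0.0006525161473976933 0.011841139258787749
potlid [0.53046839 0.46369375 0.01728047] [0.56043105 0.49475086 0.04435071]
```

```bash
python3 - <<'E'
from h import *
for i in range(12): p,d=arm.grab_frame('wrist')
m=np.zeros((480,640),bool);m[20:300,455:515]=1;w=world('wrist',d,m);c=w.mean(0);n=np.linalg.svd(w-c,full_matrices=False)[2][2]
o=arm.get_obs();print(np.rad2deg(np.arccos(abs(n[2]))),o['clock'],o['position'],o['force'],o['grip_width'],abs(o['joint_velocities']).max())
save(p,'w12.png')
arm.job_done()
E
```

```text
43.808498171310056 13.7167 [0.51590526 0.23251782 0.15928868] [-7.08721329  3.55030709  5.36924525] 0.007601667309327872 0.0009353993257498959
the job is handed in; nothing more can be done
```

I moved the ceramic pot lid onto the bare table to the left of the box. Then I lifted the box's lid by its brass pull and handed the job in while still holding it, at 13.7 s. No verdict was reported.

- **Pot lid:** it was lowered until it touched the table (about 3 N), then let go with the box still shut. In later pictures it stands knob up and flat at about (0.531, 0.464).
- **Box lid angle:** a plane fit to the lid's top gave 43.8–43.9°, and the arm's position along the arc gave 44.8°. A rough fit from the top camera gave 38.8° with a 5 mm scatter. I set that one aside because it mixed in points that are not lid.
- **Hold:** the lid and arm stayed still over the last 0.6 s, with the fingers shut on the bar. They read 7.6 mm on the 10 mm bar, and they had also read about 3 mm low on the pot lid's knob. The wrist carries a steady pull of about 9 N, because the arc I followed was about 2 mm too wide.
- **Open pot, beaker and tile:** the arm never touched or came near them. The pot and tile looked unmoved in the last pictures, but I did not measure them again. I did not check the beaker at the end.

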